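# Fit the big reamer on the citrus juicer and hold it running

## Robot

A 7-joint arm with a two-finger parallel gripper is mounted at the origin on the work surface. World frame = base frame: x ahead of the robot, y to its left, z up, the work surface at z = 0. Lengths are in m, angles in rad, forces in N, time in s.
With the tool pointing down it reaches from about 0.4 to 0.875 m from the base axis. Payload 19.3 kg.
Tool frame: the origin (TCP) lies on the centre line of the jaws, within the pads' length; the fingertips stand 14 mm ahead of it and the grasp point (between the pads) lies 5 mm behind it; x points along the fingers, y is the direction in which the jaws open and shut, and the axes are right-handed (so a half turn about x gives the same grasp; the last joint's range is limited). The gripper opens to 85 mm and grips with 20 to 120 N. Pads are 22 mm wide; open, the fingers measure 114 mm over their backs; the gripper's body (76 mm by 85 mm) begins 54 mm behind the grasp point. The pads swing forward as they close: fully open they stand 13 mm farther back than shut.
Start: joints at [1.163, 0.521, -0.036, 1.599, 0.021, 1.021, -0.113], TCP at [0.207, -0.59, 0.245] pointing down, gripper open.
Joint ranges: [-2.91, 2.91], [-0.3, 2.13], [-1.5, 1.42], [0.17, 2.43], [-1.26, 4.41], [0.16, 1.93], [-2.52, 2.52]. Speed limits (rad/s): [1.89, 1.89, 2.39, 2.39, 3.01, 3.01, 3.01].

## Interface

Orientations are given as [roll, pitch, yaw] about the fixed x, y, z axes, in that order (R = Rz(yaw) Ry(pitch) Rx(roll)).
In Python, from workcell import monitor, optics, bot gives the robot as it stands.
- The arm moves only by the tool arm_command, never from a script. Its arguments are lists of equal length, an entry for each row: "delta_pos": the shift along the tool's x, y, z as a fraction of full scale, a list of three; "rotation": the turn, a rotation vector about the tool's x, y, z as a fraction of full scale, a list of three. In form: {"delta_pos": [[dx, dy, dz], ...], "rotation": [[wx, wy, wz], ...]}. A call has 1 to 10 rows; each row shifts and turns the pose as measured when the row begins, along the tool's axes as they then stand; what a row does not reach is not made up. Full scale, the value 1, is 30 mm for a shift and 6 degrees for a turn. A row lasts 1/10 s, in which the tool goes at most 50 mm and 8.59 degrees, less where a joint would pass 70% of its speed; a pose out of reach is approached as far as the arm can. A call with a number of a shift or a turn outside -1 to 1 is refused whole. A call with a gripper value outside its range is refused whole. "gripper" is the closure, from -1 (fully open) to 1 (shut), so that 0 is half open, set as the call begins (left out, the last holds). The fingers move at their own pace and stop on an object; "grip_force" is the grip in N (left out, the last holds). Time passes only in rows, so rows that do not move let the fingers close. It gives the time, the measured TCP pose, the force and the opening at its end, in the units of the state.
- monitor.observe(): the state, without advancing time (a new reading comes with each control period).
- optics.grab_frame(name): name is "scene" or "top"; returns the picture (420x560x3 uint8, red, green, blue); there is no depth.
- optics.camera_params(name): a dict with "fx", "fy", "cx", "cy" (pixels), "origin" and "rotation" of the camera in the world. Camera axes: x right, y down, z forward; pixel columns grow to the right and rows downward; lengths in m; the calibration is good to about 2 mm. A picture is of the moment at which its call begins. camera_params takes no time and is no camera call.
- bot.job_done(): hands the job in, once; it reports no verdict.
The state is a dict: "clock": time; "qpos": joint angles; "qd": joint speeds; "joint_efforts": joint torques, N m; "position": TCP position; "tool_rot": TCP orientation; "force": force on the tool from outside, world axes, zero at the start; "moment": the same for the moment, N m; "grip_width": finger opening in m.
Only numpy, scipy, OpenCV 4.12 (cv2) and the standard library are available. Lean on these libraries where they do the work, as an engineer would, in place of code of your own. Each camera call takes 0.05 s, during which the arm holds its last target. There are 200 camera calls.

## Task

Take the big reamer out of the wooden rack, put its stem in the drive socket of the citrus juicer, turn it until the splines mesh and slide it fully home, so that its flange sits on the socket's rim. Still gripping it, press it down against the drive's spring to nearly the bottom of its short travel, as one does to make the juicer run, and finish like that: the gripper still holding the reamer and keeping it pressed down. Leave the small reamer in the rack and do not disturb the other things.

Things in the scene. Friction and masses are not known exactly. Their poses are not given: they have to be found in the camera images.
- big_grip (a point): Big white plastic reamer (about 120 g), the larger of two standing stem down in the rack. Body: core 36 mm across with four upright ribs 6 mm thick at 90 degrees, 44 mm across opposite ribs, straight from 4 to 44 mm above the flange's underside, then sloping in to the top at 64 mm. Point: on the axis, 24 mm above the flange's underside, the height to grip; z up, x and y along ribs.
- big_reamer: Same reamer, origin on the axis at the underside of its flange (disc 44 mm across, 4 mm thick). Below it the stem: splines forming a cross 28 mm across, arms 6 mm thick, in line with the ribs, rounded at the foot, down to 20 mm below the origin; then a round pilot 10.6 mm across with tapered tip, to 32 mm below. x and y along ribs and splines, z up.
- socket_mouth (a point): Drive socket in the juicer's dish: black hub 42 mm across, bore 31 mm wide, 36 mm deep, with metal lugs leaving a cross of slots 9 mm wide, so splines have 1.5 mm to spare each side, in any of four quarter turns; unmeshed they rest on the lugs, pilot in the middle. Point: centre of the rim, 135 mm above the table, sinks when pressed; z up, x and y along slots. Turns about z only stiffly (0.3 N m).
- press (a joint): Downward travel of the drive socket (m): 0 at rest (up), 0.008 at the bottom stop. Sprung: starts to move at about 3 N and takes about 10 N at the bottom. The motor runs above 0.005.
- juicer: Citrus juicer, fixed to the table: round grey motor base 176 mm across with a steel dish 172 mm across on top (rim 128 mm above the table, dish floor at 99 mm) and a spout that sticks out on its -x side to 123 mm from the axis. Origin at the centre of its underside, z up. The juicer and the rack may stand on either side.
- rack: Fixed wooden rack block, 80 mm (x) by 230 mm (y) by 45 mm high, two round holes 32 mm across at y = -65 and +65 mm; origin at the centre of its underside. A reamer's flange rests on its top. Which reamer is in which hole varies.
- small_grip (a point): Small white reamer (70 g), to be left in the rack: ribbed body 32 mm across and 42 mm high above the flange's underside, same flange and stem as the big one. Point on the axis, 18 mm above the flange's underside.
- jug: Steel mug, 80 mm across, 110 mm high, with a handle; origin at the centre of its underside. Bystander.
- jar: Amber jar, 68 mm across, 100 mm high; origin at the centre of its underside. Bystander.
Not all that is in view belongs to the job. Leave any pink or red look-alike of the big_reamer alone.

How it is judged:
By the outcome, as a careful person would: the job done as asked, in the order asked, and still so for the second after the job is handed in, while the arm keeps its last pose, push and grip.
It also fails if it takes over 45 s, if anything falls off the work surface, if the arm or the gripper's body presses on something with over 40 N, if the wrist force passes 120 N, or if a joint passes its speed limit or range.

## Working session

There is one attempt and no reset: what is moved stays moved. The work goes in short steps, Python scripts to look and compute and a tool call to move; the robot and the scene stay as the last step left them, time stands still between calls to the robot, and variables do not carry over. Pictures are saved under pics/ and viewed, about 8 in all and at most 12, crops included, and the job is handed in when it is done.

Besides the shell and the picture viewer there is one more tool, called after "Call:" as a command line: name --argument value ..., lists and objects as JSON in quotes. arm_command: Moves the arm, as the interface text tells. Its arguments: {"type":"object","properties":{"delta_pos":{"type":"array","items":{"type":"array","items":{"type":"number"}}},"rotation":{"type":"array","items":{"type":"array","items":{"type":"number"}}},"gripper":{"type":"number"},"grip_force":{"type":"number"}},"required":["delta_pos","rotation"]}

```bash
mkdir -p pics
python3 - <<'E'
from workcell import monitor, optics, bot
import cv2
s=monitor.observe()
for k in ("clock","position","tool_rot","force","grip_width"): print(k,s[k])
for n in("scene","top"):
    f=optics.grab_frame(n); cv2.imwrite(f"pics/{n}0.png",f[:,:,::-1])
    print(n,optics.camera_params(n))
E
```

```text
clock 0.0
position [ 0.20697881 -0.58938809  0.24472471]
tool_rot [-1.49313647  1.56962522  1.98618898]
force [-0.80703821 -0.44441162 -0.15972995]
grip_width 0.08556285107171124
scene {'fx': 391.93675271478304, 'fy': 391.93675271478304, 'cx': 278.3718353290239, 'cy': 211.19179549640242, 'origin': array([ 0.92132048, -0.58571208,  0.92460842]), 'rotation': array([-2.42530567,  0.01019137,  0.63644025])}
top {'fx': 439.94555856365423, 'fy': 439.94555856365423, 'cx': 275.46376096804033, 'cy': 211.35671575365205, 'origin': array([ 0.42775794, -0.03725455,  1.27258345]), 'rotation': array([-3.06243069,  0.01234873, -1.56936401])}
```

View pics/scene0.png

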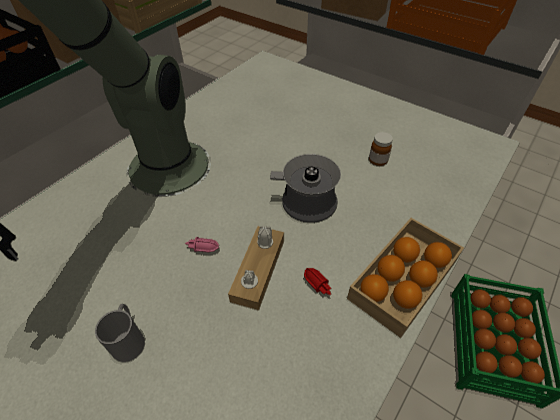

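View pics/top0.png

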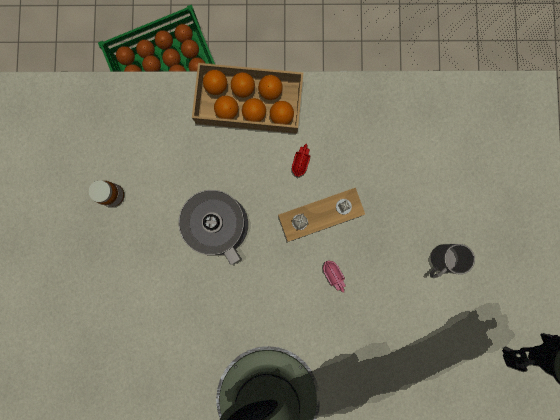

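The scene view shows the big reamer at about (265,236), the small one at (249,279) and the socket at (311,174). In the top view the big one is at (300,222), the small one at (344,206) and the socket at (212,222). Pink and red decoys lie on the table.

```bash
cat > h.py <<'E'
import numpy as np, cv2
from scipy.spatial.transform import Rotation as R
from workcell import monitor, optics, bot
def cam(n):
    p=optics.camera_params(n); return p,R.from_euler('xyz',p['rotation']).as_matrix()
def ray(n,u,v):
    p,M=cam(n); return p['origin'],M@np.array([(u-p['cx'])/p['fx'],(v-p['cy'])/p['fy'],1])
def plane(n,u,v,z):
    o,d=ray(n,u,v); return o+d*(z-o[2])/d[2]
def proj(n,P):
    p,M=cam(n); c=M.T@(np.array(P)-p['origin']); return p['fx']*c[0]/c[2]+p['cx'],p['fy']*c[1]/c[2]+p['cy']
E
python3 - <<'E'
from h import *
t=cv2.imread('pics/top0.png'); s=cv2.imread('pics/scene0.png')
def crop(i,u,v,r=25): return cv2.resize(i[v-r:v+r,u-r:u+r],(400,300) if 0 else (300,300),interpolation=cv2.INTER_CUBIC)
a=np.hstack([crop(t,300,222),crop(t,212,222)]);b=np.hstack([crop(s,265,240),crop(s,311,174)])
cv2.imwrite('pics/c1.png',np.vstack([a,b]))
print('big top',plane('top',300,222,.109),'scene',plane('scene',265,227,.109))
print('socket',plane('top',212,222,.135),plane('scene',311,174,.135))
# rack top contour
hsv=cv2.cvtColor(t,cv2.COLOR_BGR2HSV); m=cv2.inRange(hsv,(8,70,60),(25,255,255)); m[:, :260]=0;m[:150]=0;m[260:]=0
c=max(cv2.findContours(cv2.morphologyEx(m,cv2.MORPH_CLOSE,np.ones((15,15))),0,2)[0],key=cv2.contourArea)
bx=cv2.boxPoints(cv2.minAreaRect(c)); print(bx); print(np.array([plane('top',*q,.045)[:2] for q in bx]))
E
```

```text
big top [ 0.49182288 -0.08773194  0.109     ] scene [ 0.496984   -0.08551565  0.109     ]
socket [0.49021965 0.141503   0.135     ] [0.49788505 0.13337315 0.135     ]
[[277.22308 214.27356]
 [355.50354 186.71002]
 [365.19293 214.22784]
 [286.91248 241.79138]]
[[ 0.51694119 -0.02688928]
 [ 0.59458841 -0.24641914]
 [ 0.51720048 -0.27240121]
 [ 0.44017017 -0.05394241]]
```

View pics/c1.png

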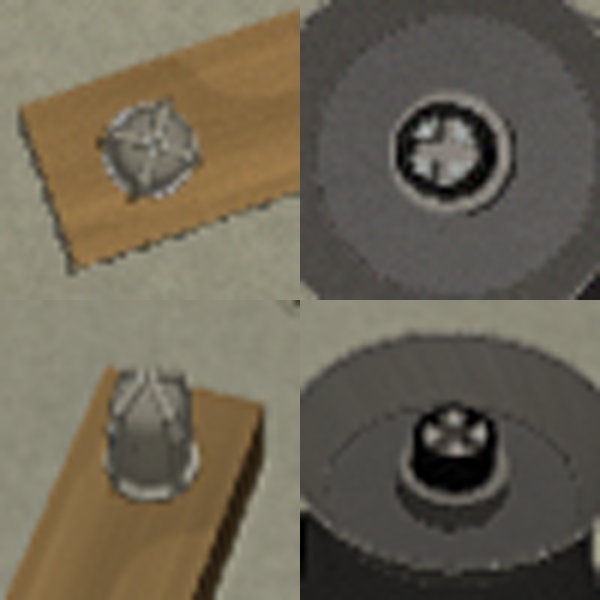

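Run:
```python
from h import *
print('sock top',plane('top',211.2,222,.135),'scene',plane('scene',311.5,171,.135))
print('big flange top',plane('top',299.8,221.8,.049),'scene',plane('scene',265,243,.049))
rt=R.from_euler('xyz',monitor.observe()['tool_rot']).as_matrix(); print(rt.round(3))
fr={n:np.mean([cv2.cvtColor(optics.grab_frame(n),cv2.COLOR_RGB2GRAY).astype(np.float32) for _ in range(3)],0) for n in('top','scene')}
def rect(n,c,z,h=.03,N=240):
    g=np.linspace(-h,h,N); X,Y=np.meshgrid(g,g)
    P=np.stack([c[0]-Y,c[1]-X,0*X+z],-1).reshape(-1,3)   # up=+x, left=+y
    p,M=cam(n); C=(P-p['origin'])@M
    u=(p['fx']*C[:,0]/C[:,2]+p['cx']).astype(np.float32).reshape(N,N); v=(p['fy']*C[:,1]/C[:,2]+p['cy']).astype(np.float32).reshape(N,N)
    return cv2.remap(fr[n],u,v,cv2.INTER_CUBIC)
a=plane('top',211.2,222,.135);b=plane('scene',311.5,171,.135);c=plane('top',299.8,221.8,.049)
d=plane('scene',265,243,.049)
o=[rect('top',a,.135),rect('scene',b,.135),rect('top',c,.089,.04),rect('scene',d,.089,.04)]
for im,name in zip(o[:2],('top','scene')):
  for r in (8,10,12,14):
    th=np.radians(np.arange(0,360,2)); k=240/60
    val=cv2.remap(im,(119.5-k*r*np.sin(th)).astype(np.float32)[None],(119.5-k*r*np.cos(th)).astype(np.float32)[None],1)[0]
    f=(val*np.exp(4j*th)).mean(); print(name,r,'lug ang',round(np.degrees(np.angle(f))/4,1),'amp',abs(f).round(1))
im=np.vstack([np.hstack(o[:2]),np.hstack(o[2:])]).clip(0,255)
cv2.imwrite('pics/r1.png',im)
```

```text
sock top [0.49021809 0.14358188 0.135     ] scene [0.49208461 0.14485008 0.135     ]
big flange top [ 0.49568325 -0.08978019  0.049     ] scene [ 0.50050901 -0.09358932  0.049     ]
[[-0.     0.331 -0.944]
 [ 0.001 -0.944 -0.331]
 [-1.    -0.001  0.   ]]
top 8 lug ang -4.4 amp 7.1
top 10 lug ang -1.8 amp 2.5
top 12 lug ang -16.6 amp 1.1
top 14 lug ang 37.6 amp 3.8
scene 8 lug ang 35.6 amp 18.5
scene 10 lug ang 36.9 amp 26.0
scene 12 lug ang 38.0 amp 29.6
scene 14 lug ang 39.6 amp 22.0[ WARN:0@4.321] global loadsave.cpp:1063 imwrite_ Unsupported depth image for selected encoder is fallbacked to CV_8U.
```

View pics/r1.png

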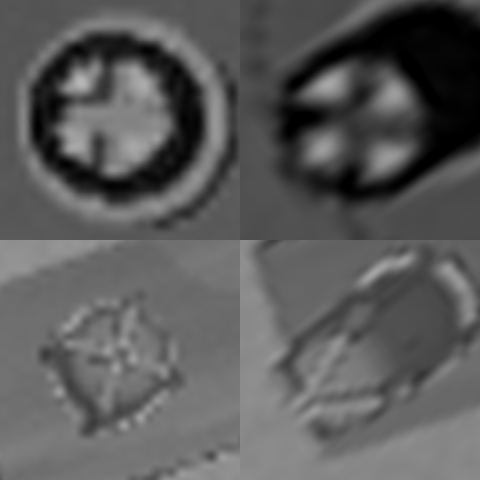

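Estimates so far:
- **Socket:** centre about (0.492, 0.145), slots at about -7°.
- **Big reamer:** about (0.4955, -0.0885), ribs at about -14°. The rack-geometry estimate agrees on position.

I'll move above the reamer now.

Call:
arm_command --delta_pos '[[0,-0.63,-0.73],[0,-0.63,-0.73],[0,-0.63,-0.73],[0,-0.63,-0.73],[0,-0.63,-0.73],[0,-0.63,-0.73],[0,-0.63,-0.73],[0,-0.63,-0.73],[0,-0.63,-0.73],[0,-0.63,-0.73]]' --rotation '[[0,0,0],[0,0,0],[0,0,0],[0,0,0],[0,0,0],[0,0,0],[0,0,0],[0,0,0],[0,0,0],[0,0,0]]' --gripper -1 --grip_force 60

```text
clock: 1.4
position: [0.3537, -0.3325, 0.2448]
tool_rot: [1.131, 1.569, -1.679]
force: [0.2, -0.4, 0.3]
grip_width: 0.0855
```

Call:
arm_command --delta_pos '[[0,-0.63,-0.73],[0,-0.63,-0.73],[0,-0.63,-0.73],[0,-0.63,-0.73],[0,-0.63,-0.73],[0,-0.63,-0.73],[0,-0.63,-0.73],[0,-0.63,-0.73],[0,-0.63,-0.73],[0,0,0]]' --rotation '[[0,0,0],[0,0,0],[0,0,0],[0,0,0],[0,0,0],[0,0,0],[0,0,0],[0,0,0],[0,0,0],[0,0,0]]'

```text
clock: 2.4
position: [0.4909, -0.0943, 0.2459]
tool_rot: [2.222, 1.566, -0.584]
force: [-0.9, -1.2, -0.6]
grip_width: 0.0856
```

Call:
arm_command --delta_pos '[[0,0,0],[0,0,0],[0,0,0],[0,0,0],[0,0,0],[0,0,0],[0,0,0],[0,0,0],[0,0,0],[0,0,0]]' --rotation '[[-1,0,0],[-1,0,0],[-1,0,0],[-1,0,0],[-1,0,0],[-1,0,0],[-1,0,0],[-1,0,0],[-1,0,0],[0,0,0]]'

```text
clock: 3.4
position: [0.4891, -0.0982, 0.2462]
tool_rot: [0.871, 1.565, -0.956]
force: [-0.9, 0.0, 0.2]
grip_width: 0.0854
```

```bash
cat >> h.py <<'E'
def go(x,y,z,ang):
    """move left in tool axes, units of full scale; ang=world angle of tool y (deg)"""
    s=monitor.observe(); M=R.from_euler('xyz',s['tool_rot']).as_matrix()
    d=M.T@(np.array([x,y,z])-s['position'])/.03
    a=np.degrees(np.arctan2(M[1,1],M[0,1])); T=np.column_stack([[0,0,-1],[np.cos(np.radians(ang)),np.sin(np.radians(ang)),0],[np.sin(np.radians(ang)),-np.cos(np.radians(ang)),0]])
    w=np.degrees(R.from_matrix(M.T@T).as_rotvec())/6
    print('t',round(s['clock'],2),'pos',s['position'].round(4),'ang',a.round(1),'F',s['force'].round(1),'Mz',s['moment'].round(2),'w',round(s['grip_width'],4),'q',s['qpos'].round(2))
    print('shift',d.round(2),'turn',w.round(2))
E
python3 -c "
from h import *
go(.4955,-.0885,.066,-14.5)"
```

```text
t 3.4 pos [ 0.4891 -0.0982  0.2462] ang -14.7 F [-0.9  0.   0.2] Mz [ 0.02  0.05 -0.02] w 0.0854 q [ 0.43  0.35 -0.45  1.91  0.19  0.92 -0.37]
shift [ 6.01  0.1  -0.39] turn [-0.04  0.04 -0.04]
```

Call:
arm_command --delta_pos '[[0,0.1,-0.39],[0.9,0,0],[0.9,0,0],[0.9,0,0],[0.9,0,0],[0,0,0]]' --rotation '[[0,0,0],[0,0,0],[0,0,0],[0,0,0],[0,0,0],[0,0,0]]'

```text
clock: 4.0
position: [0.4983, -0.0852, 0.1359]
tool_rot: [1.239, 1.562, -0.608]
force: [0.4, 0.7, -0.4]
grip_width: 0.0855
```

Run:
```python
from h import *
go(.4955,-.0885,.066,-14.5)
o=[]
for n,u,v in(('top',300,222),('scene',265,235)):
    f=optics.grab_frame(n)[:,:,::-1]; o.append(cv2.resize(f[v-40:v+40,u-40:u+40],(400,400),interpolation=2))
cv2.imwrite('pics/g1.png',np.hstack(o))
```

```text
t 4.0 pos [ 0.4983 -0.0852  0.1359] ang -15.8 F [ 0.4  0.7 -0.4] Mz [0.01 0.   0.04] w 0.0855 q [ 0.35  0.51 -0.39  2.    0.31  0.68 -0.52]
shift [ 2.33 -0.08  0.12] turn [-0.22  0.03 -0.08]
```

View pics/g1.png

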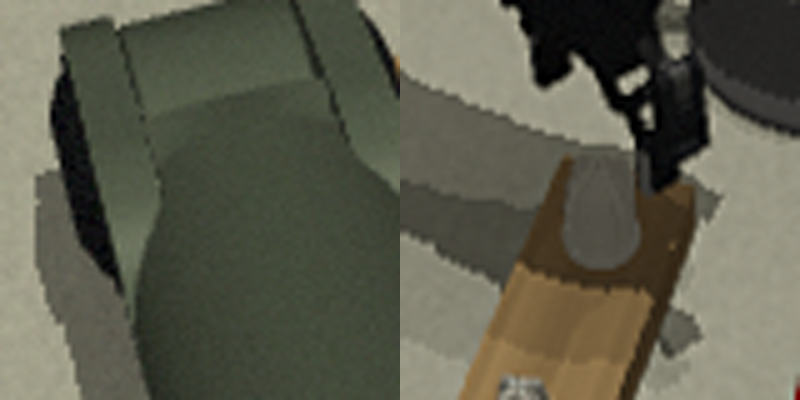

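The arm hides the top view. In the scene view the reamer at (200,210) of the crop stands between the fingers, and nothing is touching. I'll descend and grip.

Call:
arm_command --delta_pos '[[0.6,-0.08,0.12],[0.6,0,0],[0.5,0,0],[0.4,0,0],[0.2,0,0],[0,0,0]]' --rotation '[[-0.2,0,0],[0,0,0],[0,0,0],[0,0,0],[0,0,0],[0,0,0]]'

```text
clock: 4.7
position: [0.5034, -0.0888, 0.0761]
tool_rot: [1.487, 1.545, -0.343]
force: [-0.4, -0.5, 0.9]
grip_width: 0.0854
```

```bash
python3 -c "
from h import *
go(.4955,-.0885,.066,-14.5)"
```

```text
t 4.7 pos [ 0.5034 -0.0888  0.0761] ang -14.8 F [-0.4 -0.5  0.9] Mz [-0.    0.01 -0.02] w 0.0854 q [ 0.3   0.61 -0.33  2.03  0.39  0.54 -0.57]
shift [ 0.33 -0.27  0.06] turn [-0.06  0.02 -0.24]
```

Call:
arm_command --delta_pos '[[0.35,-0.27,0.06],[0,0,0]]' --rotation '[[0,0,-0.24],[0,0,0]]'

```text
clock: 4.9
position: [0.4954, -0.0886, 0.0659]
tool_rot: [-0.137, 1.569, -1.967]
force: [-0.5, -0.8, 0.2]
grip_width: 0.085
```

```bash
python3 -c "
from h import *
go(.4955,-.0885,.066,-14.5)"
```

```text
t 4.9 pos [ 0.4954 -0.0886  0.0659] ang -14.9 F [-0.5 -0.8  0.2] Mz [ 0.05  0.03 -0.01] w 0.085 q [ 0.31  0.63 -0.33  2.03  0.39  0.54 -0.56]
shift [-0.  0. -0.] turn [-0.06  0.02  0.  ]
```

Call:
arm_command --delta_pos '[[0,0,0],[0,0,0],[0,0,0],[0,0,0],[0,0,0],[0,0,0],[0,0,0],[0,0,0]]' --rotation '[[0,0,0],[0,0,0],[0,0,0],[0,0,0],[0,0,0],[0,0,0],[0,0,0],[0,0,0]]' --gripper 1 --grip_force 60

```text
clock: 5.7
position: [0.4958, -0.0887, 0.0668]
tool_rot: [0.352, 1.569, -1.479]
force: [0.2, -0.0, -1.6]
grip_width: 0.0428
```

```bash
python3 -c "
from h import *
go(.4955,-.0885,.066,-14.5)"
```

```text
t 5.7 pos [ 0.4958 -0.0887  0.0668] ang -14.9 F [ 0.2 -0.  -1.6] Mz [ 0.03 -0.02 -0.03] w 0.0428 q [ 0.31  0.63 -0.33  2.03  0.39  0.54 -0.56]
shift [ 0.03 -0.01 -0.01] turn [-0.07  0.02 -0.01]
```

Call:
arm_command --delta_pos '[[-0.6,0,0],[-0.9,0,0],[-0.9,0,0],[-0.9,0,0],[-0.9,0,0],[-0.9,0,0],[-0.7,0,0],[0,0,0]]' --rotation '[[0,0,0],[0,0,0],[0,0,0],[0,0,0],[0,0,0],[0,0,0],[0,0,0],[0,0,0]]'

```text
clock: 6.5
position: [0.4947, -0.0878, 0.2469]
tool_rot: [-0.868, 1.568, -2.698]
force: [0.0, -0.4, -2.1]
grip_width: 0.0429
```

```bash
python3 -c "
from h import *
go(.492,.1448,.24,-7)"
```

```text
t 6.5 pos [ 0.4947 -0.0878  0.2469] ang -14.8 F [ 0.  -0.4 -2.1] Mz [ 0.04 -0.03 -0.02] w 0.0429 q [ 0.42  0.36 -0.46  1.9   0.2   0.94 -0.39]
shift [ 0.22 -2.07 -7.47] turn [-1.31  0.02  0.02]
```

Call:
arm_command --delta_pos '[[0,-0.21,-0.75],[0,-0.21,-0.75],[0,-0.21,-0.75],[0,-0.21,-0.75],[0,-0.21,-0.75],[0,-0.21,-0.75],[0,-0.21,-0.75],[0,-0.21,-0.75],[0,-0.21,-0.75],[0,-0.21,-0.75]]' --rotation '[[0,0,0],[0,0,0],[0,0,0],[0,0,0],[0,0,0],[0,0,0],[0,0,0],[0,0,0],[0,0,0],[0,0,0]]'

```text
clock: 7.5
position: [0.489, 0.1501, 0.239]
tool_rot: [-0.911, 1.56, -2.747]
force: [1.1, -0.5, -0.3]
grip_width: 0.0426
```

Run:
```python
from h import *
go(.492,.1448,.20,-7)
o=[]
p=monitor.observe()['position']
for n in('top','scene'):
    u,v=map(int,proj(n,p-[0,0,.02])); print(n,u,v)
    f=optics.grab_frame(n)[:,:,::-1]; o.append(cv2.resize(f[v-40:v+40,u-40:u+40],(400,400),interpolation=2))
cv2.imwrite('pics/g2.png',np.hstack(o))
```

```text
t 7.5 pos [0.489  0.1501 0.239 ] ang -15.2 F [ 1.1 -0.5 -0.3] Mz [ 0.05 -0.05 -0.02] w 0.0426 q [-0.    0.4  -0.54  1.87  0.24  0.95 -0.91]
shift [1.3  0.15 0.13] turn [-1.37  0.06  0.08]
top 202 220
scene 313 147
```

View pics/g2.png

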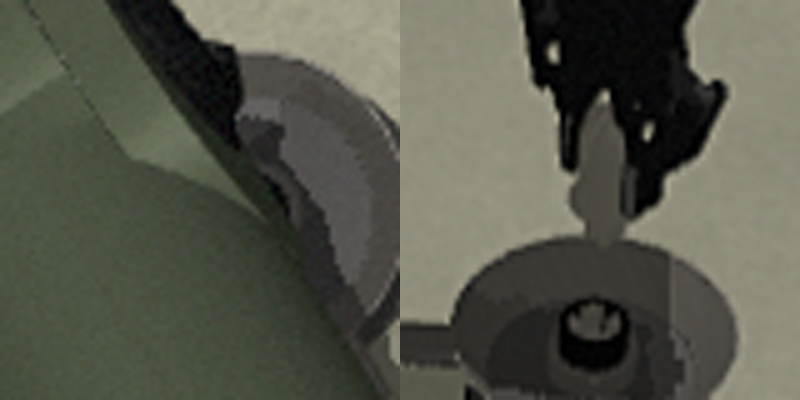

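Call:
arm_command --delta_pos '[[0.5,0.15,0.13],[0.4,0,0],[0.2,0,0],[0,0,0]]' --rotation '[[0,0.06,0.08],[-0.7,0,0],[-0.7,0,0],[0,0,0]]'

```text
clock: 8.0
position: [0.4907, 0.1464, 0.2022]
tool_rot: [-1.616, 1.568, 2.988]
force: [-0.2, -0.0, -0.2]
grip_width: 0.0427
```

Run:
```python
from h import *
go(.492,.1448,.195,-7)
p=monitor.observe()['position']
f=optics.grab_frame('scene')[:,:,::-1]; u,v=313,160
cv2.imwrite('pics/g3.png',cv2.resize(f[v-35:v+35,u-35:u+35],(560,560),interpolation=2))
M=R.from_euler('xyz',monitor.observe()['tool_rot']).as_matrix()
for name,q in (('flange c',p-[0,0,.0218]),('stem tip',p-[0,0,.054]),('socket',[.492,.1448,.135])): 
    a=proj('scene',q); print(name,[(a[0]-u+35)*8,(a[1]-v+35)*8])
```

```text
t 8.0 pos [0.4907 0.1464 0.2022] ang -6.2 F [-0.2 -0.  -0.2] Mz [0.07 0.   0.08] w 0.0427 q [ 0.02  0.45 -0.55  1.92  0.3   0.86 -0.8 ]
shift [0.24 0.05 0.05] turn [ 0.13 -0.    0.03]
flange c [np.float64(274.06337255623885), np.float64(270.3510602798747)]
stem tip [np.float64(269.1887128609569), np.float64(337.4583089149853)]
socket [np.float64(267.73121945908315), np.float64(367.98321180471953)]
```

View pics/g3.png

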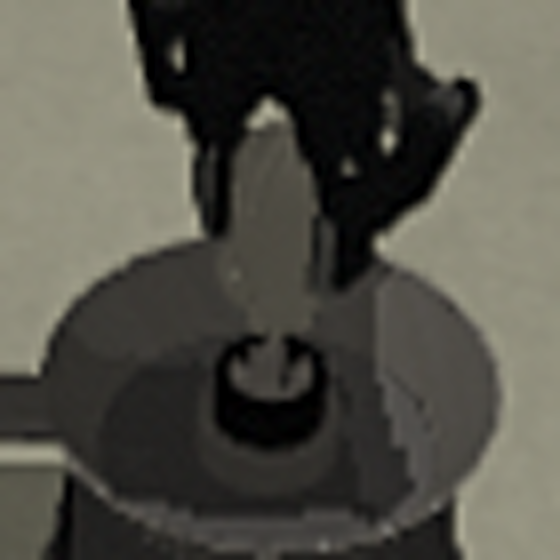

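Hub and stem line up to about 1 mm: hub at u≈271 and stem/flange at 270–275 in the crop. Next I descend gently, watching the force.

Call:
arm_command --delta_pos '[[0.2,0.05,0.05],[0.2,0,0],[0.15,0,0],[0,0,0]]' --rotation '[[0.1,0,0],[0,0,0],[0,0,0],[0,0,0]]'

```text
clock: 8.45
position: [0.4925, 0.144, 0.185]
tool_rot: [-1.612, 1.569, 2.971]
force: [-0.1, 0.7, -1.5]
grip_width: 0.0429
```

```bash
python3 -c "
from h import *
go(.492,.1448,.157,-7)"
```

```text
t 8.45 pos [0.4925 0.144  0.185 ] ang -7.4 F [-0.1  0.7 -1.5] Mz [-0.05  0.01  0.03] w 0.0429 q [ 0.01  0.47 -0.54  1.93  0.32  0.83 -0.83]
shift [ 0.93 -0.02 -0.02] turn [-0.07 -0.    0.02]
```

Call:
arm_command --delta_pos '[[0.15,0,0],[0.15,0,0],[0.1,0,0],[0,0,0]]' --rotation '[[0,0,0],[0,0,0],[0,0,0],[0,0,0]]'

```text
clock: 8.85
position: [0.4921, 0.1453, 0.1724]
tool_rot: [-2.149, 1.568, 2.435]
force: [-2.8, 0.8, 2.3]
grip_width: 0.0431
```

```bash
python3 -c "
from h import *
go(.492,.1448,.157,-7)"
```

```text
t 8.85 pos [0.4921 0.1453 0.1724] ang -7.4 F [-2.8  0.8  2.3] Mz [0.23 0.78 0.01] w 0.0431 q [-0.    0.49 -0.53  1.94  0.33  0.8  -0.84]
shift [ 0.51 -0.    0.02] turn [-0.06 -0.01  0.02]
```

Call:
arm_command --delta_pos '[[0.05,-0.05,0],[0.1,0,0],[0,0,0]]' --rotation '[[0,0,0],[0,0,0],[0,0,0]]'

```text
clock: 9.15
position: [0.4908, 0.1451, 0.1675]
tool_rot: [-2.163, 1.569, 2.421]
force: [0.4, 0.9, -1.8]
grip_width: 0.0432
```

```bash
python3 -c "
from h import *
go(.492,.1448,.157,-7)"
```

```text
t 9.15 pos [0.4908 0.1451 0.1675] ang -7.4 F [ 0.4  0.9 -1.8] Mz [ 0.25 -0.05 -0.03] w 0.0432 q [-0.    0.49 -0.53  1.95  0.34  0.79 -0.85]
shift [0.35 0.04 0.  ] turn [-0.06 -0.01  0.01]
```

Free again, with the splines 9 mm below the rim. Continuing down.

Call:
arm_command --delta_pos '[[0.1,0,0],[0.1,0,0],[0,0,0]]' --rotation '[[0,0,0],[0,0,0],[0,0,0]]'

```text
clock: 9.45
position: [0.4911, 0.1452, 0.1611]
tool_rot: [-2.595, 1.569, 1.988]
force: [-0.9, 0.9, -1.8]
grip_width: 0.0431
```

```bash
python3 -c "
from h import *
go(.491,.1448,.157,-7)"
```

```text
t 9.45 pos [0.4911 0.1452 0.1611] ang -7.4 F [-0.9  0.9 -1.8] Mz [ 0.28  0.04 -0.04] w 0.0431 q [-0.01  0.5  -0.52  1.95  0.35  0.77 -0.86]
shift [ 0.14 -0.    0.01] turn [-0.07 -0.01  0.01]
```

Call:
arm_command --delta_pos '[[0.1,0,0],[0.05,0,0],[0,0,0]]' --rotation '[[0,0,0],[0,0,0],[0,0,0]]'

```text
clock: 9.75
position: [0.4912, 0.1453, 0.1563]
tool_rot: [-2.718, 1.569, 1.865]
force: [-1.6, 0.9, 2.9]
grip_width: 0.043
```

```bash
python3 -c "
from h import *
go(.491,.1448,.157,-7)"
```

```text
t 9.75 pos [0.4912 0.1453 0.1563] ang -7.4 F [-1.6  0.9  2.9] Mz [0.18 0.25 0.02] w 0.043 q [-0.01  0.51 -0.52  1.96  0.35  0.76 -0.86]
shift [-0.02 -0.    0.02] turn [-0.07 -0.01  0.01]
```

Contact is at z=0.1563, where the flange should meet the rim (0.1568). The stem is 20 mm in, so the splines are meshed. Next I press down.

Call:
arm_command --delta_pos '[[0.08,0,0],[0.07,0,0],[0,0,0]]' --rotation '[[0,0,0],[0,0,0],[0,0,0]]' --grip_force 80

```text
clock: 10.05
position: [0.4912, 0.1453, 0.1518]
tool_rot: [-2.935, 1.569, 1.648]
force: [-1.4, 0.8, 6.1]
grip_width: 0.0423
```

```bash
python3 -c "
from h import *
go(.491,.1448,.150,-7)"
```

```text
t 10.05 pos [0.4912 0.1453 0.1518] ang -7.4 F [-1.4  0.8  6.1] Mz [0.01 0.5  0.01] w 0.0423 q [-0.02  0.52 -0.51  1.96  0.36  0.75 -0.87]
shift [ 0.06 -0.    0.02] turn [-0.07 -0.01  0.  ]
```

Call:
arm_command --delta_pos '[[0.06,0,0],[0,0,0],[0,0,0]]' --rotation '[[0,0,0],[0,0,0],[0,0,0]]'

```text
clock: 10.35
position: [0.4912, 0.1453, 0.1502]
tool_rot: [3.054, 1.57, 1.354]
force: [-2.7, 0.7, 6.6]
grip_width: 0.0425
```

Run:
```python
from h import *
go(.491,.1448,.150,-7)
f=optics.grab_frame('scene')[:,:,::-1]; u,v=313,165
cv2.imwrite('pics/g4.png',cv2.resize(f[v-35:v+35,u-35:u+35],(560,560),interpolation=2))
```

```text
t 10.35 pos [0.4912 0.1453 0.1502] ang -7.4 F [-2.7  0.7  6.6] Mz [ 0.03  0.66 -0.01] w 0.0425 q [-0.02  0.52 -0.51  1.96  0.36  0.75 -0.87]
shift [ 0.01 -0.    0.02] turn [-0.07 -0.01 -0.  ]
```

View pics/g4.png

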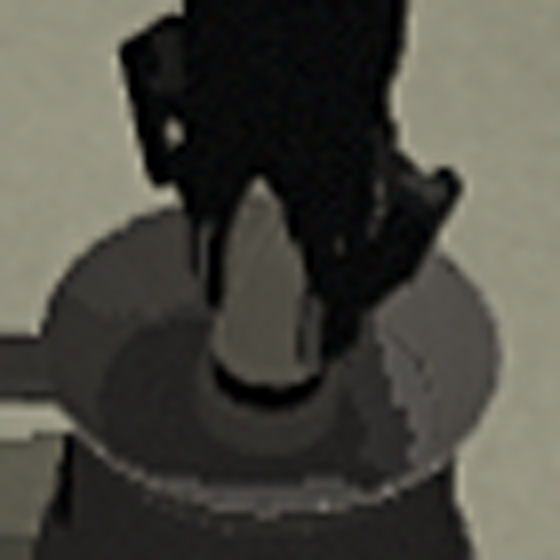

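The flange sits on the hub rim at about (268,375) in the crop, with no gap visible. Force (about 8.4 N net) and height both put the press at about 6.5 mm, so I'll go slightly further.

Call:
arm_command --delta_pos '[[0.04,0,0],[0,0,0],[0,0,0],[0,0,0],[0,0,0]]' --rotation '[[0,0,0],[0,0,0],[0,0,0],[0,0,0],[0,0,0]]'

```text
clock: 10.9
position: [0.4912, 0.1453, 0.1496]
tool_rot: [2.037, 1.57, 0.337]
force: [-2.8, -0.5, 8.1]
grip_width: 0.0425
```

```bash
python3 -c "
from h import *
go(.491,.1448,.150,-7)"
```

```text
t 10.9 pos [0.4912 0.1453 0.1496] ang -7.4 F [-2.8 -0.5  8.1] Mz [0.05 0.63 0.01] w 0.0425 q [-0.02  0.52 -0.51  1.96  0.36  0.75 -0.87]
shift [-0.01 -0.    0.02] turn [-0.07 -0.   -0.01]
```

```bash
python3 -c "
from h import *
print(bot.job_done())
go(.491,.1448,.150,-7)"
```

```text
the job is handed in; nothing more can be done
None
the job is handed in; nothing more can be done
```

I took the big reamer from the rack and put its stem in the drive socket, lined up with the slots at about -7°. It slid fully home, and the job is handed in with the gripper still holding it pressed down.

- **Meshing:** the splines went straight in at the angle measured from the cameras, so no turning search was needed. The flange met the rim within about 0.5 mm of the expected height. The stem touched lightly on the way in (a few N), and a 1.5 mm sideways nudge cleared it.
- **Press:** by arm height it is down about 7.2 mm of 8. The push of about 9.8 N, after allowing for the gripped weight, agrees with that. I could not read the press joint directly.
- **Last checks:** the last picture, taken just before the final 0.6 mm of press, showed the flange on the hub with no visible gap. The grip was steady at 42.5 mm wide, with 80 N commanded. The clock read 10.9 s.
- **Not checked:** the state could no longer be read after handing in. I did not take a final picture of the small reamer, jug and jar. The path kept clear of the jug, jar and decoys, and the forces I read stayed under 10 N.

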